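Test the inspection light's leakage breaker and fade the light back to its mark

TASK

Do the routine leakage-breaker test on the inspection light's supply: fade the light right out by pulling the white fader fully down to the stop nearest the controller's front, press the red test button so that the breaker's lever drops, then push the lever back up until it latches. Only then slide the white fader up again until its index line is level with the tip of the red arrow sticker, and let go. Leave the blue and yellow faders and everything loose on the bench where they are.

Things in the scene. Friction and masses are not known exactly. Their poses are not given: they have to be found in the camera images.
- controller: grey desktop light controller, fixed, at the robot's left or right. 206 mm (x) by 248 mm (y), chassis top 50 mm high, dark end cheeks at y = +-120 mm rise to 64 mm. Origin: centre of its underside; x points from its front edge (nearer the robot) to its back, along all fader tracks. Four slots at y = -84, -28, 28, 84 mm hold three fader channels and a blank, in any order; panel tops 56 mm high
- fader_white (a joint): position of the white fader along its track, m: 0 = fully down (end stop nearest the controller's front), 0.10 = fully up (end stop at the back). Stays where it is left; sliding takes about 2 N
- fader_white_top (a point): middle of the top of the white fader's cap. The cap is 26 mm along the track (controller's x), 16 mm across it, spans 59 to 78 mm above the bench, has straight sides and a red index line across its middle. 100 mm of travel, centred on the controller's x = 0; the flat panel runs on 32 mm beyond the cap at either end
- arrow_tip (a point): tip of the flat red arrow sticker on the white fader's panel, 10.5 mm beside the track's centre line (controller's -y side), pointing at it. The fader is at its mark when the cap's index line is level with this tip along the track
- fader_blue_top (a point): middle of the top of the blue fader's cap, same shape as the white one, on its own channel; not to be moved
- fader_yellow_top (a point): middle of the top of the yellow fader's cap, same shape as the white one, on its own channel; not to be moved
- breaker_box: earth-leakage breaker in a grey and white desk enclosure, fixed, at the side where the controller is not; 154 mm wide (y), 210 mm deep (x), up to 145 mm high without the lever. Origin: centre of its footprint; x points from its low front edge (nearer the robot) to its high back. Its whole face rises towards +x at 0.26 rad (15 degrees) from level
- breaker_face (a point): point on the black breaker's flat face (100 mm wide, 140 mm along the slope, 18 mm above the white cover) in the middle of the lever's slot; the face runs 77 mm down and 63 mm up the slope from here. Its axes: x up the slope, y to the box's left, z square out of the face
- lever (a joint): angle of the white toggle lever, rad: about 0.07 = up (on, latched), 1.0 = dropped. Latched, it cannot be pulled down; the test button releases it and a spring throws it down. To relatch, push it up the slope to or near its stop at -0.09 (4 to 8 N); let go, it settles at 0.07. Not pushed past 0.0, it falls again. The button dips as it passes the latch
- lever_tip (a point): middle of the lever's end, 42 mm from its hinge, which runs along the box's y, 8 mm below the face at point breaker_face. The lever is 16 mm wide (y), 10 mm thick, stands about 30 mm out of the face, and leans 0.5 rad from the face's normal: up the slope (to the back) when up, down the slope (to the front) when dropped
- test_button (a joint): travel of the red test button, m: 0 = out, 0.005 = fully in; it is pressed square to the face. It releases the lever at about 2 to 2.5 mm (3 N), is fully in at 4.5 N and springs back
- test_button_top (a point): middle of the top of the red round test button, 14 mm diameter, 8 mm proud of the face, in a yellow ring 34 mm to the box's -y side of the lever's slot and 12 mm down the slope from breaker_face
- lamp_head (a point): obstacle: middle of the underside of the inspection ring light, a white ring 104 mm across and 24 mm thick, 322 mm above the bench, on a thin dark arm that goes 125 mm back from it to a fixed post; it overhangs the middle, beyond the solvent bottle
- solvent: loose solvent bottle, upright, pale blue-grey with a yellow band and blue cap, 56 mm diameter, 140 mm tall, between controller and breaker box; origin: centre of its underside; bystander
- water: loose upright water bottle with white cap, 64 mm diameter, 190 mm tall, at the back; origin: centre of its underside; bystander
- fan: loose small blue desk fan, round base 80 mm across, 100 mm round head 30 mm thick, 152 mm tall, at the back; origin: centre of its underside; bystander
- pcb: loose green circuit board with connectors, 90 x 100 mm, 18 mm tall, lying between the two units, nearer the robot; origin: centre of its underside; bystander
- tweezers: loose steel tweezers, 120 x 12 x 7 mm, lying at the front right; origin: centre of the underside, x along them; bystander
- mouse: loose black computer mouse, 105 x 60 x 34 mm, at the front left; origin: centre of the underside, x along it; bystander
- tape: loose amber tape roll lying flat on the controller's blank slot, 44 mm diameter, 19 mm tall, its top 75 mm above the bench; origin: centre of its underside; bystander

How it is judged:
By the outcome, as a careful person would: the job done as asked, in the order asked, and still so for the second after the job is handed in, with the robot touching nothing.
It also fails if it takes over 66 s, if anything falls off the work surface, if the arm or the gripper's body presses on something with over 40 N, if the wrist force passes 120 N, or if a joint passes its speed limit or range.

ROBOT

A 6-joint arm with a two-finger parallel gripper is mounted at the origin on the work surface. World frame = base frame: x ahead of the robot, y to its left, z up, the work surface at z = 0. Lengths are in m, angles in rad, forces in N, time in s.
With the tool pointing down it reaches from about 0.3 to 0.875 m from the base axis. Payload 4.2 kg.
Tool frame: the origin (TCP) lies at the very end of the fingers, on their centre line; the grasp point (between the pads) lies 19 mm behind it (grip_depth is the distance from the TCP to the grasp point, in m); z points along the fingers, y is the line along which they close (so a half turn about z gives the same grasp; the last joint's range is limited). The gripper opens to 85 mm and grips with 20 to 120 N. Pads are 22 mm wide; open, the fingers measure 114 mm over their backs; the gripper's body (76 mm by 85 mm) begins 54 mm behind the grasp point. The pads swing forward as they close: fully open they stand 13 mm farther back than shut.
Start: joints at [1.175, 0.32, 1.565, -0, 1.257, -0.02], TCP at [0.211, 0.535, 0.231] pointing down, gripper open.
Joint ranges: [-3.11, 3.11], [-0.84, 2.01], [0.21, 2.61], [-1.34, 4.49], [0.05, 2.63], [-2.56, 2.56]. Speed limits (rad/s): [2.57, 2.57, 3.14, 3.14, 3.14, 3.14].

INTERFACE

Orientations are given as a 3x3 rotation matrix whose columns are the frame's x, y, z axes.
In Python, from cell import * gives the robot as it stands. The module is installed in compiled form; this text tells all that it offers. Calls block until the motion is done:
- reach(position, orientation): joint-space move of the TCP to a pose.
- move_l(position, rot=None, vel=0.15, stop_force=None): straight line of the TCP; rot=None keeps the orientation; vel is the mean speed in m/s. With stop_force (N) it stops when the force on the tool has changed by that much, and returns True; else False.
- set_joints(angles): joint-space move.
- gripper_open() and grasp(strength=None): open the fingers fully, or close them until they stop; strength is the grip in N (None keeps the last).
- sleep(seconds).
- inverse_kinematics(position, orientation): joint angles nearest the present ones, or None.
- state(): the state.
- camera(name): name is "scene" or "top"; returns the picture (384x512x3 uint8, red, green, blue); there is no depth.
- camera_model(name): a dict with "fov_y" (degrees; the focal length in pixels is half the picture's height over the tangent of half this angle, whatever the lens; pixels are square), "cx", "cy" (the principal point, pixels), "dist_coeffs" ([k1, k2, p1, p2, k3] as OpenCV has them; the pictures are not rectified), "R" (3x3) and "t" (3): a world point X has camera coordinates R X + t. Camera axes: x right, y down, z forward; pixel columns grow to the right and rows downward; lengths in m; the calibration is good to about 2 mm. A picture is of the moment at which its call begins. camera_model takes no time and is no camera call.
A pose or a line that the arm cannot do raises MotionError and nothing moves.
- finish_job(): hands the job in; it is judged then, once.
The state is a dict: "time": time; "qpos": joint angles; "qd": joint speeds; "tau": joint torques, N m; "tcp_pos": TCP position; "orientation": TCP orientation; "wrist_force": force on the tool from outside, world axes, zero at the start; "ft_torque": the same for the moment, N m; "finger_gap": finger opening in m; "grip_force": force on a finger pad.
Only numpy, scipy, OpenCV 4.12 (cv2) and the standard library are available. Lean on these libraries where they do the work, as an engineer would, in place of code of your own. Each camera call takes 0.05 s, during which the arm holds its last target. There are 200 camera calls.

## Working session

There is one attempt and no reset: what is moved stays moved. The work goes in short steps, each a Python script; the robot and the scene stay as the last script left them, time stands still between calls to the robot, and variables do not carry over. Pictures are saved under pics/ and viewed, at most 10 in all, crops included, and the job is handed in when it is done.

```bash
mkdir -p pics; python3 - <<'E'
from cell import *
import cv2
for n in("scene","top"):
    im=camera(n); cv2.imwrite(f"pics/{n}0.png",im[...,::-1]); 
    cv2.imwrite(f"pics/{n}0b.png",cv2.resize(im[...,::-1],(800,600),interpolation=cv2.INTER_CUBIC))
    m=camera_model(n); print(n,m, -m["R"].T@m["t"])
print(state())
E
```

```text
scene {'fov_y': 57.72380789542405, 'cx': 257.1282330699265, 'cy': 186.92932824008767, 'dist_coeffs': array([-0.09199687,  0.        ,  0.        ,  0.        ,  0.        ]), 'R': array([[ 0.75493895,  0.65538934,  0.02306505],
       [ 0.42469619, -0.46180022, -0.7787    ],
       [-0.49970024,  0.5976666 , -0.62697233]]), 't': array([-0.39839929, -0.04567659,  1.48737592])} [ 1.06340792 -0.64894171  0.90616429]
top {'fov_y': 44.837626055053576, 'cx': 255.92916290682794, 'cy': 193.5198946181552, 'dist_coeffs': array([-0.15488754,  0.        ,  0.        ,  0.        ,  0.        ]), 'R': array([[-0.02420282, -0.99951048,  0.0198247 ],
       [-0.99722459,  0.02274133, -0.07089399],
       [ 0.07040844, -0.02148552, -0.99728683]]), 't': array([-0.00165036,  0.53677735,  1.43031649])} [0.43454127 0.01687451 1.4645228 ]
{'time': 0.1, 'qpos': array([ 1.17499263e+00,  3.20224733e-01,  1.56556305e+00, -2.08978648e-06,
        1.25740259e+00, -2.00372355e-02]), 'qd': array([ 0.00053906,  0.00060094, -0.00021536,  0.00069291,  0.00074624,
        0.00049588]), 'tau': array([-4.15449740e-04, -4.16410518e+01, -2.34703034e+01,  6.10582015e-05,
        4.76530578e-03,  1.12753337e-06]), 'tcp_pos': array([0.21087043, 0.534475  , 0.23056586]), 'orientation': array([[-9.30226842e-01,  3.66984529e-01, -6.14169457e-04],
       [ 3.66985042e-01,  9.30225673e-01, -1.47496915e-03],
       [ 3.00253381e-05, -1.59744690e-03, -9.99998724e-01]]), 'wrist_force': array([-0.22019713, -0.4370151 , -0.14054427]), 'ft_torque': array([-0.04521445,  0.02503861, -0.03618054]), 'grip_force': 0.0, 'finger_gap': 0.08550138219116135}
```

View pics/scene0b.png

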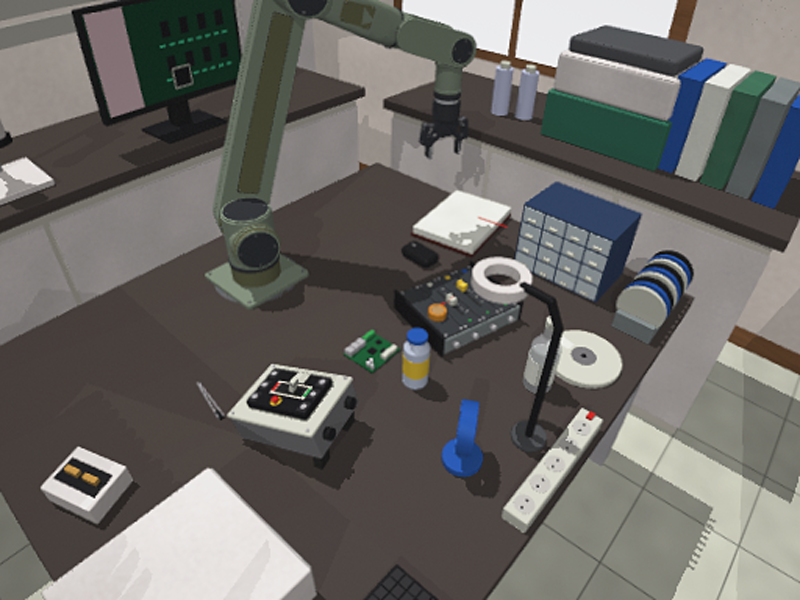

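View pics/top0b.png

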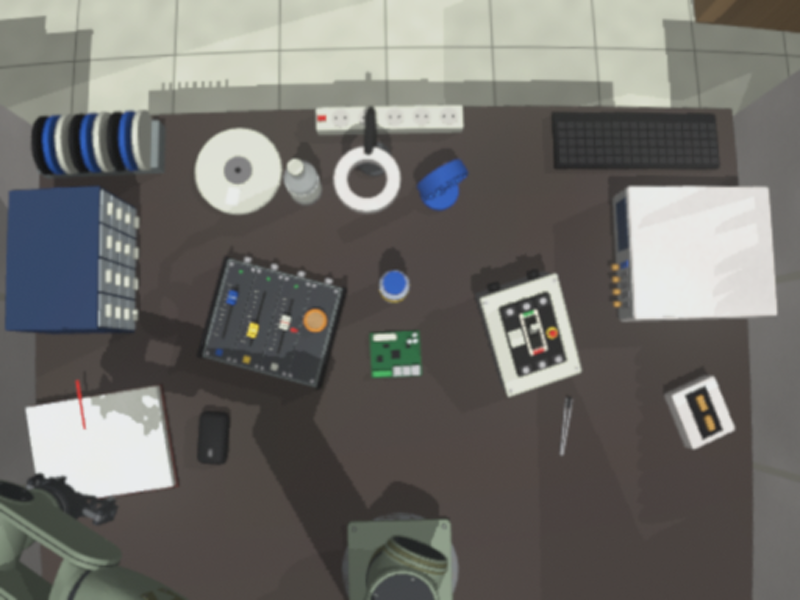

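The scene shows the controller on the left (top view about 270,320 in the 800 px picture), with the breaker box on the right (530,335). Both are clear of the arm. The white fader is at about (285,322), between the yellow fader and the tape. I'll enlarge both units.

```bash
python3 - <<'E'
import cv2,numpy as np
t=cv2.imread("pics/top0.png")
a=cv2.resize(t[155:255,125:225],(600,600),interpolation=cv2.INTER_CUBIC)
b=cv2.resize(t[165:265,295:395],(600,600),interpolation=cv2.INTER_CUBIC)
cv2.imwrite("pics/ca.png",a);cv2.imwrite("pics/cb.png",b)
E
```

```text
(no output)
```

View pics/ca.png

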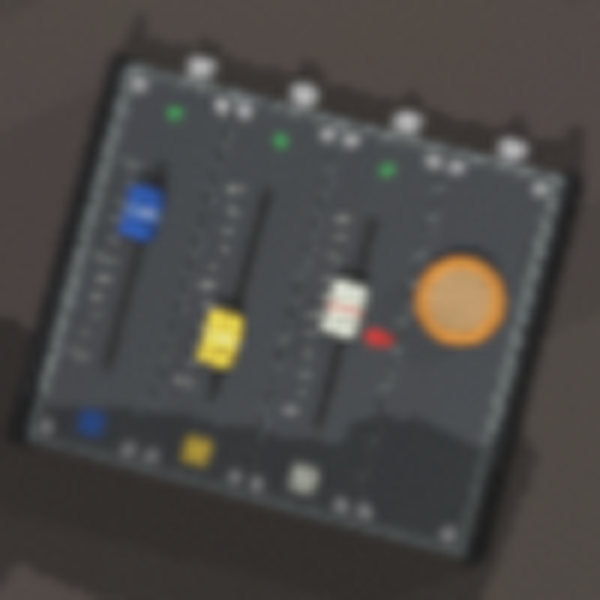

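View pics/cb.png

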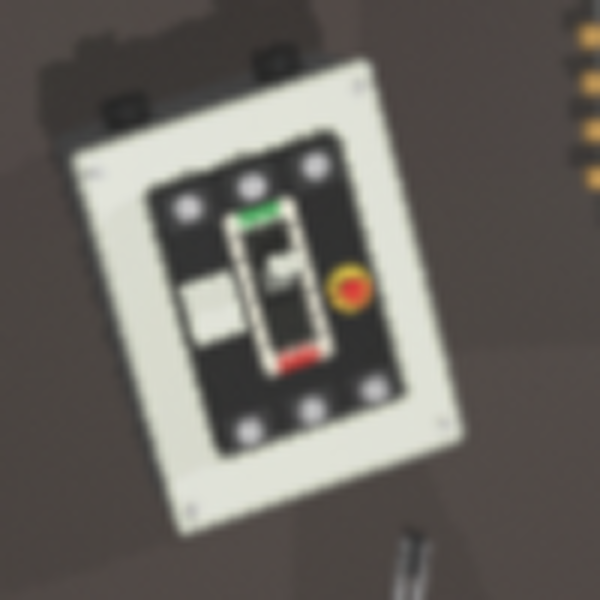

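The controller's slots, left to right, are blue, yellow, white and tape. The white cap is at crop (345,308) and its index is above the red arrow at (375,335). The lever is up, near (285,265), and the button is at (350,290). I need one zoomed scene view to get the breaker's height.

```bash
python3 - <<'E'
import cv2
t=cv2.imread("pics/scene0.png")
cv2.imwrite("pics/cc.png",cv2.resize(t[225:299,142:232],(720,592),interpolation=cv2.INTER_CUBIC))
E
```

```text
(no output)
```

View pics/cc.png

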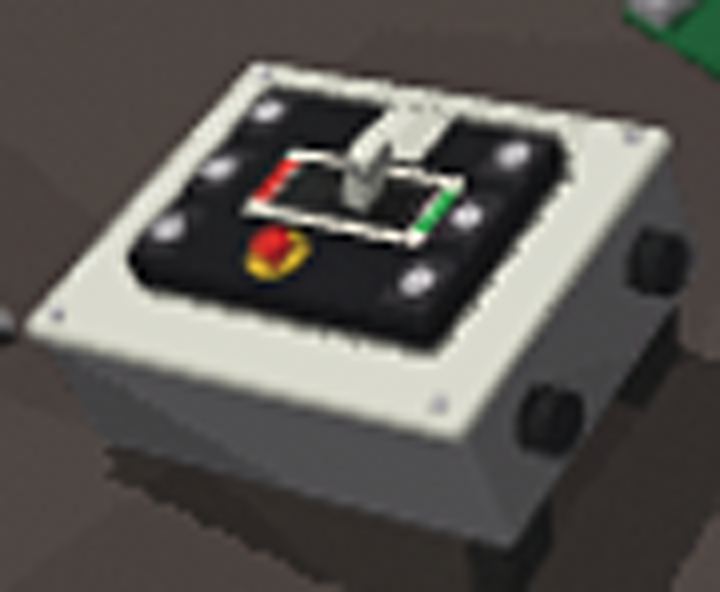

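The scene crop shows the six face screws, the button at (275,242), the plate corners and the red and green marks. Next I'll fit both units by least squares.

```bash
cat > h.py <<'E'
import numpy as np, cv2
from cell import *
from scipy.optimize import least_squares
def proj(n,X):
    m=camera_model(n); f=192/np.tan(np.radians(m["fov_y"])/2)
    K=np.array([[f,0,m["cx"]],[0,f,m["cy"]],[0,0,1]])
    return cv2.projectPoints(np.atleast_2d(X).astype(float),cv2.Rodrigues(m["R"])[0],m["t"],K,m["dist_coeffs"])[0].reshape(-1,2)
def Rz(a): c,s=np.cos(a),np.sin(a); return np.array([[c,-s,0],[s,c,0],[0,0,1.]])
def Ry(a): c,s=np.cos(a),np.sin(a); return np.array([[c,0,s],[0,1,0],[-s,0,c]])
def unp(n,uv,z):
    return least_squares(lambda p:proj(n,[p[0],p[1],z])[0]-uv,[0.5,0]).x
def redc(im,c,r,lo=0):
    # colour-weighted centroid of red within radius r of pixel c
    im=im.astype(float); w=np.clip(im[...,0]-np.maximum(im[...,1],im[...,2])-lo,0,None)
    v,u=np.mgrid[:384,:512]; w=w*(np.hypot(u-c[0],v-c[1])<r)
    return np.array([(w*u).sum(),(w*v).sum()])/w.sum(), w.sum()
E
python3 - <<'E'
from h import *
cv=lambda p,o,s:(np.array(p)+.5)/s-.5+o
A=lambda p:cv(p,[125,155],6); B=lambda p:cv(p,[295,165],6); C=lambda p:cv(p,[142,225],8)
# controller
tr=A([(373,218),(320,425),(268,190),(212,395),(158,165),(108,370)])
caps=A([(142,212),(222,340),(345,308)])
def f(p):
    x,y,a,L,b,ye,w=p
    l=np.array([[L,-.028,.056],[-L,-.028,.056],[L,.028,.056],[-L,.028,.056],[L,.084,.056],[-L,.084,.056],[b,.084,.078],[ye,.028,.078],[w,-.028,.078]])
    return (proj("top",l@Rz(a).T+[x,y,0])-np.vstack([tr,caps])).ravel()
r=least_squares(f,[.5,.25,-.2,.06,.03,-.03,0]); print("ctrl",r.x.round(4),np.abs(r.fun).max().round(2))
P=r.x
im=cv2.imread("pics/top0.png")[...,::-1]; tip=A((375,336)); c,w=redc(im,tip,3.5,25); print("arrow px",c,w)
q=np.r_[unp("top",c,.056),0]-[P[0],P[1],0]; print("arrow local",Rz(P[2]).T@q)
# breaker
T=B([(250,432),(312,410),(375,390),(188,208),(252,187),(315,165),(350,290),(298,360),(260,214),(75,155),(370,62),(465,438),(180,535)])
S=C([(268,110),(218,168),(168,228),(515,153),(467,215),(417,280),(275,242),(275,180),(436,210),(250+0,65),(670,135),(465,435),(28,328)])
S=S[[0,1,2,3,4,5,6,7,8,10,11,12,9]]
def l(p):
    x,y,z,a,s,u,d,re,g,pu,pd,w=p
    L=np.array([[d,s,0],[d,0,0],[d,-s,0],[u,s,0],[u,0,0],[u,-s,0],[-.012,-.034,.008],[re,0,0],[g,0,0],[pu,w,-.018],[pu,-w,-.018],[pd,-w,-.018],[pd,w,-.018]])
    return L@(Rz(a)@Ry(-.2618)).T+[x,y,z]
def f(p):
    X=l(p); return np.r_[(proj("top",X)-T).ravel(),(proj("scene",X)-S).ravel()]
# scene order: plate index 9 = up/+y ,10 up/-y, 11 down/-y, 12 down/+y
for S2 in (S,):
    r=least_squares(f,[.5,-.2,.11,.2,.03,.05,-.06,-.03,.03,.09,-.09,.077],loss="soft_l1")
    print("brk",r.x.round(4)); print(np.round(f(r.x).reshape(-1,2),1).tolist())
E
```

```text
ctrl [ 0.5023  0.2374 -0.2674  0.0537  0.0275 -0.0246  0.0058] 0.59
arrow px [187.57226107 210.84032634] 858.0
arrow local [-0.0043883  -0.04536315  0.        ]
brk [ 0.4708 -0.2591  0.1147  0.29    0.0331  0.0501 -0.068  -0.0404  0.036
  0.0889 -0.1145  0.0761]
[[-0.2, -0.1], [-0.1, 0.1], [-0.2, -0.1], [-0.2, -0.0], [-0.2, -0.0], [-0.1, 0.1], [0.5, -0.4], [-0.1, -0.2], [-0.3, 0.0], [-0.3, -0.2], [-0.7, -0.6], [-0.2, -0.0], [0.4, -0.2], [-0.1, 0.4], [-0.1, 0.3], [-0.2, 0.3], [-0.2, 0.4], [-0.1, 0.4], [0.0, 0.3], [-0.3, -0.2], [-0.2, 0.1], [-0.1, 0.3], [-0.1, -0.8], [-1.0, -0.9], [-0.6, -0.5], [0.6, -0.6]]
```

```bash
cat >> h.py <<'E'
C0=np.array([.5023,.2374,0]); CR=Rz(-.2674)
BR=Rz(.29)@Ry(-.2618); B0=np.array([.4708,-.2591,.1147])+BR@[-.002,0,0]
cl=lambda x,y,z: C0+CR@[x,y,z]
bl=lambda x,y,z: B0+BR@[x,y,z]
def tool(yax,z):
    return np.column_stack([np.cross(yax,z),yax,z])
def best(p,yax,z):
    # of the two equivalent grasps take the one with the smaller last joint
    o=[tool(s*yax,z) for s in(1,-1)]
    q=[inverse_kinematics(p,R) for R in o]
    return min((abs(a[5]),i) for i,a in enumerate(q) if a is not None), o
def pick(p,yax,z):
    (a,i),o=best(p,yax,z); print("j6",a); return o[i]
RC=lambda: pick(cl(0,-.028,.06),CR[:,0],np.array([0,0,-1.]))
RB=lambda: pick(bl(0,0,.06),BR[:,0],-BR[:,2])
def snap(name,z=None):
    for n in("top","scene"):
        cv2.imwrite(f"pics/{name}_{n}.png",camera(n)[...,::-1])
E
python3 - <<'E'
from h import *
print("lamp",unp("top",[235,114],.334),"solvent",unp("top",[252,182],.14))
R=RC()
reach(cl(.0058,-.028,.16),R); print(state()["time"])
print(move_l(cl(.0058,-.028,.0605),vel=.08,stop_force=8),state()["tcp_pos"]-cl(.0058,-.028,.0605))
grasp(20); s=state(); print(s["finger_gap"],s["grip_force"],s["wrist_force"],s["time"])
print(move_l(cl(-.062,-.028,.0605),vel=.05,stop_force=12)); s=state()
print(CR.T@(s["tcp_pos"]-C0),s["wrist_force"],s["finger_gap"],s["time"])
E
```

```text
lamp [0.71284672 0.03955258] solvent [ 0.56131319 -0.00122886]
j6 0.6479901784878184
1.725
False [0.00038954 0.00014982 0.0005127 ]
0.02533097876269539 23.93407791852951 [-0.39283505  0.28725367  1.33785571] 3.6917
True
[-0.05030802 -0.02731691  0.06075281] [ 2.43753235 -2.00013475  0.9215379 ] 0.025478840029569644 4.75
```

```bash
python3 - <<'E'
from h import *
gripper_open(); p=state()["tcp_pos"]
move_l(p+[0,0,.14],vel=.2); print(state()["time"])
grasp(20)
q=cl(-.08,-.028,.28); 
R=RB(); 
reach(bl(-.012,-.034,.16),R); s=state(); print(s["time"])
snap("s1")
move_l(bl(-.012,-.034,.022),vel=.12)
print(move_l(bl(-.012,-.034,-.002),vel=.02,stop_force=8)); s=state()
print(BR.T@(s["tcp_pos"]-B0),s["wrist_force"],s["time"],s["finger_gap"])
snap("s2")
move_l(bl(-.012,-.034,.09),vel=.15)
snap("s3"); print(state()["time"])
import numpy as np
t=cv2.imread("pics/s3_scene.png")[225:299,142:232]; u=cv2.imread("pics/s1_top.png")[155:255,125:225]
cv2.imwrite("pics/v1.png",np.hstack([cv2.resize(t,(400,400),interpolation=2),cv2.resize(u,(400,400),interpolation=2)]))
E
```

```text
6.2167
j6 1.1289095787668542
8.925
True
[-0.01198782 -0.0340232   0.00340487] [-1.7813438  -0.45907046  5.43363635] 11.225 -0.0005636042956533343
12.1583
```

View pics/v1.png

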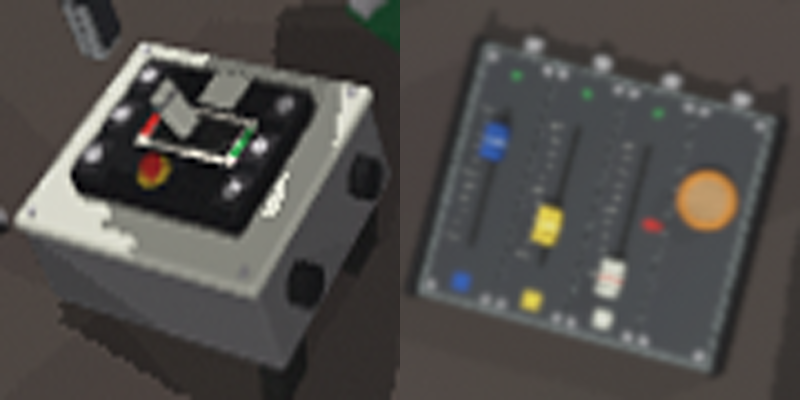

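The left half shows the lever dropped, leaning toward the red mark at (165,105). The right half shows the white fader at its front stop at (610,278), with the blue and yellow faders unmoved. Next I'll push the lever up.

```bash
python3 - <<'E'
from h import *
move_l(bl(-.062,0,.07),vel=.15)
print(move_l(bl(-.062,0,.013),vel=.1,stop_force=8))
print(move_l(bl(.02,0,.013),vel=.04,stop_force=16)); s=state()
print(BR.T@(s["tcp_pos"]-B0),BR.T@s["wrist_force"],s["time"])
snap("s4")
move_l(bl(-.05,0,.013),vel=.1); move_l(bl(-.09,0,.12),vel=.2)
snap("s5"); print(state()["time"])
f=lambda n:cv2.resize(cv2.imread(f"pics/{n}_scene.png")[225:299,142:232],(400,400),interpolation=2)
cv2.imwrite("pics/v2.png",np.hstack([f("s4"),f("s5")]))
E
```

```text
False
True
[-0.00814974  0.0004059   0.01243016] [0.19687064 0.51059959 0.38980813] 14.775
16.2583
```

View pics/v2.png

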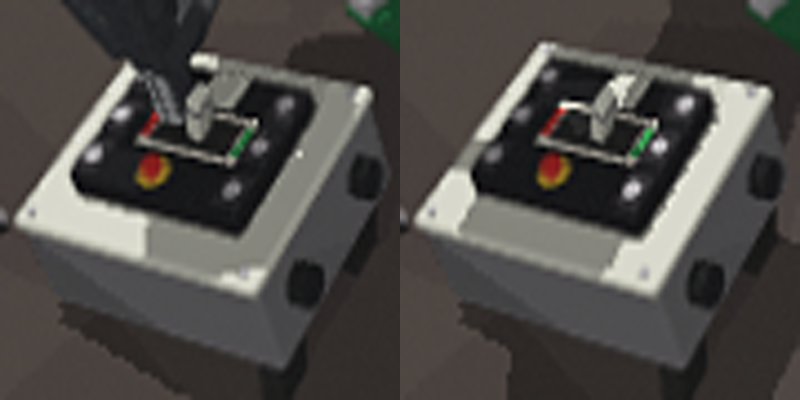

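The lever stays up after the push, as it was at the start, so it is latched. Before re-sliding, I'll refine the arrow level relative to the stopped fader (index at local x = −0.05) using both cameras.

```bash
python3 - <<'E'
from h import *
for n,pic in (("top","s1"),("top","s5"),("scene","s3"),("scene","s5")):
    im=cv2.imread(f"pics/{pic}_{n}.png")[...,::-1]
    for nm,g,r in (("line",[-.05,-.028,.078],4),("arrow",[-.0044,-.0453,.0562],5)):
        px=proj(n,cl(*g))[0]
        for lo in (15,40):
            c,w=redc(im,px,r,lo)
            X=unp(n,c,g[2]); q=CR.T@(np.r_[X,0]-C0)
            print(n,pic,nm,lo,px.round(1),c.round(2),round(w),(q*1e3).round(1)[:2])
E
```

```text
top s1 line 15 [177.2 224. ] [177.39 224.37] 97 [-50.9 -28.7]h.py:16: RuntimeWarning: invalid value encountered in divide
  return np.array([(w*u).sum(),(w*v).sum()])/w.sum(), w.sum()
Traceback (most recent call last):
  File "h.py", line 11, in unp
    return least_squares(lambda p:proj(n,[p[0],p[1],z])[0]-uv,[0.5,0]).x
           ~~~~~~~~~~~~~^^^^^^^^^^^^^^^^^^^^^^^^^^^^^^^^^^^^^^^^^^^^^^
ValueError: Residuals are not finite in the initial point.
```

```bash
python3 - <<'E'
from h import *
for n,pic in (("top","0"),("top","s1"),("top","s5"),("scene","0"),("scene","s3"),("scene","s5")):
    im=cv2.imread(f"pics/{n}0.png" if pic=="0" else f"pics/{pic}_{n}.png")[...,::-1]
    for nm,g,r in (("line",[.0058 if pic=="0" else -.05,-.028,.078],3.5),("arrow",[-.0044,-.0453,.0562],4.5)):
        px=proj(n,cl(*g))[0]
        for lo in (5,15,30):
            c,w=redc(im,px,r,lo)
            if not w>60: continue
            X=unp(n,c,g[2]); q=CR.T@(np.r_[X,0]-C0)
            print(n,pic,nm,lo,px.round(1),c.round(2),round(w),(q*1e3).round(1)[:2])
E
```

```text
top 0 line 5 [181.9 205.9] [182.06 206.  ] 216 [  5.6 -28.6]
top 0 line 15 [181.9 205.9] [182.18 206.  ] 84 [  5.7 -28.9]
top 0 arrow 5 [187.5 210.9] [187.58 210.83] 1321 [ -4.3 -45.4]
top 0 arrow 15 [187.5 210.9] [187.57 210.82] 1064 [ -4.3 -45.3]
top 0 arrow 30 [187.5 210.9] [187.59 210.86] 762 [ -4.4 -45.4]
top s1 line 5 [177.2 224. ] [177.24 224.27] 238 [-50.7 -28.2]
top s1 line 15 [177.2 224. ] [177.39 224.37] 97 [-50.9 -28.7]
top s1 arrow 5 [187.5 210.9] [187.57 210.83] 1312 [ -4.3 -45.4]
top s1 arrow 15 [187.5 210.9] [187.56 210.81] 1055 [ -4.3 -45.3]
top s1 arrow 30 [187.5 210.9] [187.57 210.86] 754 [ -4.4 -45.4]
top s5 line 5 [177.2 224. ] [177.23 224.28] 239 [-50.7 -28.2]
top s5 line 15 [177.2 224. ] [177.36 224.37] 97 [-50.9 -28.6]
top s5 arrow 5 [187.5 210.9] [187.58 210.83] 1316 [ -4.3 -45.4]
top s5 arrow 15 [187.5 210.9] [187.56 210.81] 1058 [ -4.3 -45.3]
top s5 arrow 30 [187.5 210.9] [187.57 210.85] 756 [ -4.4 -45.4]
scene 0 line 5 [288.4 189.5] [288.67 190.13] 167 [  9.2 -29.6]
scene 0 line 15 [288.4 189.5] [289.04 189.77] 81 [  8.3 -27.1]
scene 0 arrow 5 [282.8 194. ] [282.38 195.29] 1653 [  0.8 -51. ]
scene 0 arrow 15 [282.8 194. ] [282.31 195.31] 1279 [  0.8 -51.3]
scene 0 arrow 30 [282.8 194. ] [282.43 195.14] 815 [  0.2 -50.3]
scene s3 line 5 [279.6 181.8] [279.03 182.52] 119 [-47.5 -32.8]
scene s3 arrow 5 [282.8 194. ] [282.26 195.36] 1595 [  0.9 -51.7]
scene s3 arrow 15 [282.8 194. ] [282.28 195.32] 1262 [  0.8 -51.4]
scene s3 arrow 30 [282.8 194. ] [282.45 195.14] 807 [  0.3 -50.3]
scene s5 line 5 [279.6 181.8] [278.97 182.53] 118 [-47.5 -33. ]
scene s5 arrow 5 [282.8 194. ] [282.26 195.36] 1597 [  0.9 -51.7]
scene s5 arrow 15 [282.8 194. ] [282.28 195.32] 1264 [  0.8 -51.4]
scene s5 arrow 30 [282.8 194. ] [282.44 195.14] 808 [  0.3 -50.3]
```

```bash
cat > slide.py <<'E'
import sys
from h import *
a,b=map(float,sys.argv[1:])   # local x of cap now, wanted
R=RC()
gripper_open()
reach(cl(a,-.028,.20),R)
print(move_l(cl(a,-.028,.0605),vel=.1,stop_force=8))
grasp(20); s=state(); print(s["finger_gap"],CR.T@s["wrist_force"],s["time"])
move_l(cl(b,-.028,.0605),vel=.04); sleep(.2); s=state(); print(CR.T@(s["tcp_pos"]-C0),CR.T@s["wrist_force"])
gripper_open(); move_l(cl(b,-.028,.2),vel=.2)
reach(cl(-.16,-.12,.28),R); print(state()["time"])
snap("f%d"%(state()["time"]))
im=camera("top")
for nm,g,r in (("line",[b,-.028,.078],3),("arrow",[-.0044,-.0453,.0562],4.5)):
    for lo in (5,15):
        c,w=redc(im,proj("top",cl(*g))[0],r,lo)
        print(nm,c.round(2),round(w),((CR.T@(np.r_[unp("top",c,g[2]),0]-C0))*1e3).round(1))
cv2.imwrite("pics/fin%d.png"%state()["time"],np.hstack([cv2.resize(im[165:245,125:225,::-1],(500,400),interpolation=2),cv2.resize(camera("scene")[160:235,245:320,::-1],(300,400),interpolation=2)]))
E
python3 slide.py -.0500 -.0038; ls pics
```

```text
j6 0.6479901784878184
False
0.02525359093752652 [-0.19512889 -0.49708437  2.85174797] 21.0667
[-0.00313479 -0.02846836  0.06069913] [-0.3272349  -1.6317676   5.42518107]
24.85
line [180.75 208.75] 177 [ -3.3 -26.8   0. ]
line [180.32 208.72] 72 [ -3.6 -25.6   0. ]
arrow [187.47 210.79] 780 [ -4.3 -45.    0. ]
arrow [187.53 210.83] 539 [ -4.4 -45.2   0. ]
ca.png
cb.png
cc.png
f24_scene.png
f24_top.png
fin25.png
s1_scene.png
s1_top.png
s2_scene.png
s2_top.png
s3_scene.png
s3_top.png
s4_scene.png
s4_top.png
s5_scene.png
s5_top.png
scene0.png
scene0b.png
top0.png
top0b.png
v1.png
v2.png
```

View pics/fin25.png

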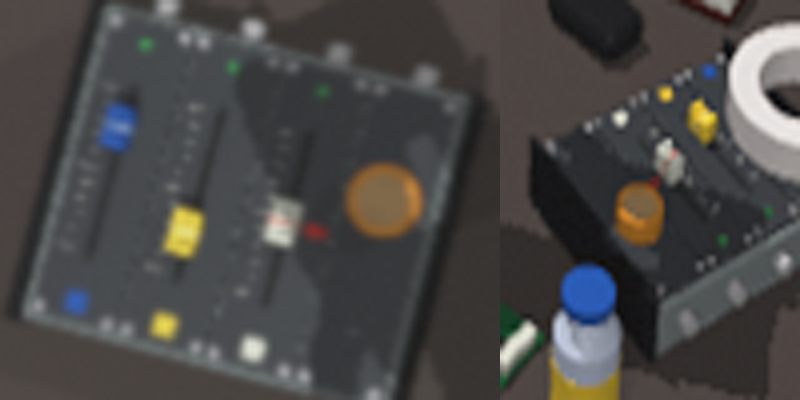

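The picture shows the index line at about (282,221) and the arrow at (315,231), so they are nearly level. The arm's shadow falls half across the cap, so I'll measure again with the arm back at its start pose.

```bash
cat > meas.py <<'E'
from h import *
set_joints([1.175,.32,1.565,0,1.257,-.02]); snap("m%d"%state()["time"])
for n in("top","scene"):
  im=camera(n)
  for nm,g,r in (("line",[-.004,-.028,.078],2.8),("arrow",[-.0044,-.0453,.0562],4.5)):
    for lo in (5,15,30):
        c,w=redc(im,proj(n,cl(*g))[0],r,lo)
        if w>40: print(n,nm,lo,c.round(2),round(w),((CR.T@(np.r_[unp(n,c,g[2]),0]-C0))*1e3).round(1))
print(state()["time"])
E
python3 meas.py
```

```text
top line 5 [181.03 208.93] 205 [ -3.6 -27.8   0. ]
top line 15 [181.   208.93] 95 [ -3.6 -27.7   0. ]
top arrow 5 [187.48 210.8 ] 1361 [ -4.3 -45.    0. ]
top arrow 15 [187.52 210.8 ] 1075 [ -4.3 -45.2   0. ]
top arrow 30 [187.57 210.86] 764 [ -4.4 -45.4   0. ]
scene line 5 [287.44 188.71] 185 [  0.1 -28.3   0. ]
scene line 15 [287.58 188.59] 104 [ -0.3 -27.4   0. ]
scene arrow 5 [282.34 195.25] 1650 [  0.6 -51.    0. ]
scene arrow 15 [282.31 195.29] 1285 [  0.7 -51.2   0. ]
scene arrow 30 [282.45 195.12] 819 [  0.2 -50.2   0. ]
26.6917
```

```bash
python3 - <<'E'
from h import *
for pic in("m26","s5"):
  im=cv2.imread(f"pics/{pic}_scene.png")[...,::-1].astype(float)
  for g in (8,15,25):
    m=im.copy(); m[(im[...,1]-im[...,2])>g]=0
    c,w=redc(m,[283,194.2],4,10); print(pic,g,c.round(2),round(w),((CR.T@(np.r_[unp("scene",c,.0562),0]-C0))*1e3).round(1))
im=im.astype(int)
for v in range(190,199): print(v,[tuple(map(int,im[v,u])) for u in range(279,289)])
E
```

```text
m26 8 [283.55 193.5 ] 319 [ -5.3 -40.9   0. ]
m26 15 [283.61 193.48] 333 [ -5.2 -40.6   0. ]
m26 25 [283.33 193.66] 441 [ -4.9 -42.2   0. ]
s5 8 [283.48 193.54] 304 [ -5.2 -41.2   0. ]
s5 15 [283.51 193.6 ] 311 [ -4.9 -41.3   0. ]
s5 25 [283.24 193.76] 420 [ -4.6 -42.8   0. ]
190 [(62, 65, 69), (63, 65, 68), (63, 66, 69), (62, 66, 69), (55, 57, 60), (49, 51, 52), (54, 55, 58), (64, 66, 70), (66, 69, 72), (93, 95, 94)]
191 [(62, 66, 69), (63, 66, 69), (62, 65, 69), (62, 67, 69), (60, 64, 67), (54, 56, 58), (46, 47, 48), (52, 53, 56), (60, 62, 66), (87, 88, 88)]
192 [(62, 66, 71), (60, 64, 68), (61, 66, 70), (59, 66, 69), (57, 66, 70), (56, 64, 68), (53, 57, 59), (47, 48, 50), (52, 53, 56), (60, 62, 66)]
193 [(50, 56, 64), (53, 61, 69), (52, 62, 69), (82, 61, 66), (130, 56, 59), (135, 60, 61), (84, 63, 66), (54, 57, 60), (49, 50, 51), (52, 53, 55)]
194 [(145, 97, 48), (144, 99, 53), (154, 93, 54), (161, 67, 50), (155, 52, 47), (138, 54, 56), (77, 65, 69), (60, 65, 68), (57, 60, 62), (48, 49, 50)]
195 [(176, 126, 69), (183, 132, 71), (201, 136, 68), (206, 120, 46), (179, 106, 44), (109, 74, 58), (51, 61, 68), (60, 65, 70), (61, 65, 69), (56, 59, 61)]
196 [(181, 142, 96), (187, 147, 98), (196, 152, 96), (197, 145, 83), (195, 134, 62), (166, 111, 48), (91, 74, 61), (56, 62, 68), (62, 65, 70), (62, 65, 68)]
197 [(189, 150, 104), (189, 150, 103), (190, 152, 104), (188, 152, 104), (198, 146, 88), (211, 140, 56), (162, 107, 53), (51, 59, 67), (60, 65, 69), (63, 66, 69)]
198 [(190, 151, 104), (189, 150, 102), (190, 151, 103), (190, 152, 104), (195, 151, 100), (215, 148, 72), (191, 122, 48), (66, 63, 62), (58, 62, 67), (62, 66, 69)]
```

```bash
python3 - <<'E'
from h import *
L=lambda n,c,z:((CR.T@(np.r_[unp(n,c,z),0]-C0))*1e3).round(1)
im=cv2.imread("pics/m26_top.png")[...,::-1].astype(float)
for g in (8,15,25):
    m=im.copy(); m[(im[...,1]-im[...,2])>g]=0
    for r in (3,4): c,w=redc(m,[187.5,210.8],r,15); print(g,r,c.round(2),round(w),L("top",c,.0562))
for v in range(206,215): print(v,[tuple(map(int,im[v,u])) for u in range(178,193)])
# intensity edge centroid of white cap
w=np.clip(im.min(2)-100,0,None); v,u=np.mgrid[:384,:512]; w*=(np.hypot(u-181.1,v-209)<6)
c=np.array([(w*u).sum(),(w*v).sum()])/w.sum(); print("cap",c,L("top",c,.078))
print("scene tip",L("scene",[285,193.6],.0562),"line",L("scene",[287.5,188.65],.078))
E
```

```text
8 3 [187.56 210.81] 1063 [ -4.3 -45.3   0. ]
8 4 [187.54 210.81] 1068 [ -4.3 -45.2   0. ]
15 3 [187.56 210.81] 1063 [ -4.3 -45.3   0. ]
15 4 [187.53 210.8 ] 1073 [ -4.3 -45.2   0. ]
25 3 [187.56 210.81] 1063 [ -4.3 -45.3   0. ]
25 4 [187.53 210.8 ] 1073 [ -4.3 -45.2   0. ]
206 [(106, 108, 107), (157, 159, 153), (209, 212, 200), (214, 217, 205), (209, 213, 199), (202, 206, 193), (177, 180, 169), (119, 121, 116), (80, 83, 84), (72, 75, 78), (71, 74, 76), (70, 72, 75), (71, 73, 76), (72, 74, 76), (77, 79, 80)]
207 [(126, 124, 120), (166, 160, 152), (202, 199, 186), (204, 205, 191), (205, 207, 194), (210, 213, 200), (187, 190, 181), (123, 126, 121), (79, 82, 83), (72, 75, 78), (70, 73, 76), (71, 73, 76), (72, 74, 76), (75, 78, 79), (79, 82, 83)]
208 [(135, 121, 116), (188, 163, 153), (214, 192, 179), (215, 201, 187), (214, 206, 191), (212, 206, 192), (178, 175, 165), (114, 113, 109), (79, 79, 81), (76, 75, 78), (73, 72, 76), (72, 73, 76), (74, 77, 79), (81, 84, 86), (83, 87, 88)]
209 [(150, 136, 129), (207, 183, 170), (219, 191, 177), (219, 184, 171), (218, 187, 173), (209, 182, 170), (1
[... 714 characters left out ...]
, 137), (97, 98, 95), (92, 78, 79), (122, 74, 75), (144, 71, 71), (147, 69, 68), (143, 71, 70), (114, 76, 76), (85, 80, 81), (74, 76, 78)]
213 [(115, 118, 114), (140, 144, 136), (161, 164, 154), (179, 182, 170), (177, 181, 169), (134, 137, 130), (89, 91, 90), (77, 78, 80), (85, 77, 79), (93, 76, 78), (96, 76, 78), (97, 78, 80), (93, 87, 89), (87, 89, 90), (76, 78, 81)]
214 [(74, 77, 78), (82, 84, 83), (92, 94, 90), (106, 107, 102), (113, 116, 110), (97, 100, 98), (80, 82, 83), (75, 77, 80), (75, 77, 79), (76, 78, 80), (76, 78, 80), (76, 78, 81), (79, 81, 83), (78, 81, 83), (74, 76, 78)]
cap [180.96980029 208.80248417] [ -3.3 -27.5   0. ]
scene tip [ -1.8 -36.5   0. ] line [ -0.1 -27.9   0. ]
```

Both cameras put the line a little above the tip: 0.7–1 mm by the top view and up to 1.7 mm by the scene view. I'll nudge it down 0.9 mm, closing the loop on the TCP reading.

```bash
python3 - <<'E'
s=open("slide.py").read()
s=s.replace("sleep(.2); s=state();","""sleep(.2); want=b; cmd=b
for _ in range(3):
    x=(CR.T@(state()["tcp_pos"]-C0))[0]; print("x",x)
    if abs(x-want)<.0001: break
    cmd+=want-x; move_l(cl(cmd,-.028,.0605),vel=.02); sleep(.2)
s=state();""").split("reach(cl(-.16")[0]
open("slide2.py","w").write(s)
E
python3 slide2.py -.0031 -.0040; python3 meas.py
```

```text
j6 0.6479901784878184
False
0.02543581732158732 [-1.24531096 -0.91545501  2.05530814] 30.6083
x -0.003637081028617863
x -0.004192836069187205
x -0.00419755720895038
[-0.00418765 -0.02794411  0.06069699] [ 0.2991934  -1.49748965  6.63830251]
top line 5 [181.16 209.33] 174 [ -4.7 -28.5   0. ]
top line 15 [181.18 209.34] 74 [ -4.7 -28.5   0. ]
top arrow 5 [187.51 210.82] 1340 [ -4.3 -45.2   0. ]
top arrow 15 [187.53 210.81] 1068 [ -4.3 -45.2   0. ]
top arrow 30 [187.56 210.85] 761 [ -4.4 -45.3   0. ]
scene line 5 [286.22 188.91] 146 [ -1.5 -33.    0. ]
scene line 15 [286.12 188.93] 68 [ -1.6 -33.4   0. ]
scene arrow 5 [282.3 195.3] 1635 [  0.7 -51.3   0. ]
scene arrow 15 [282.3  195.31] 1281 [  0.7 -51.4   0. ]
scene arrow 30 [282.45 195.13] 822 [  0.2 -50.3   0. ]
35.6583
```

```bash
python3 - <<'E'
from h import *
a=camera("top")[...,::-1]; b=camera("scene")[...,::-1]
r=lambda i,w:cv2.resize(i,(w,300),interpolation=2)
cv2.imwrite("pics/end.png",np.vstack([np.hstack([r(a[160:250,130:230],400),r(b[225:299,142:232],400)]),np.hstack([r(a,400),r(b,400)])]))
E
```

```text
(no output)
```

View pics/end.png

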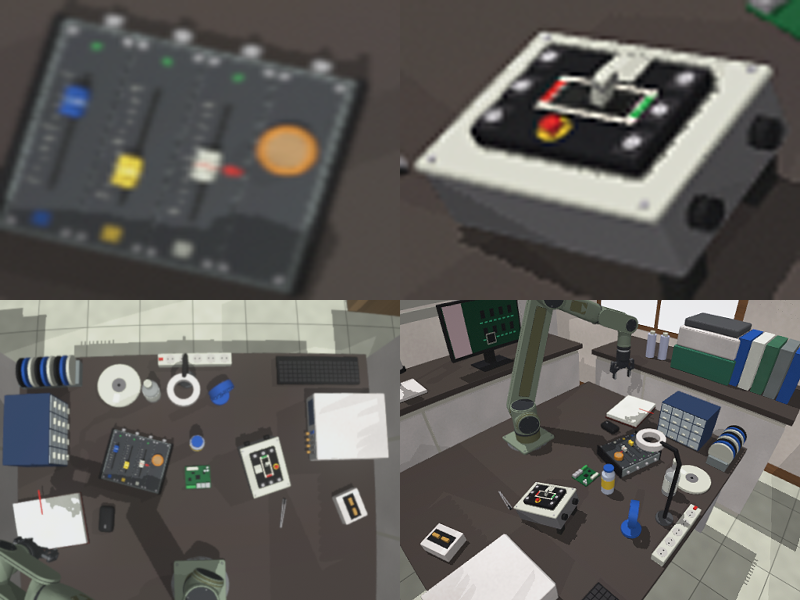

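The white fader's index line at (207,166) is collinear with the arrow at (232,171). The lever is up, and the other faders and loose objects are where they were. The arm is clear.

```bash
python3 -c "
from cell import *
print(finish_job())"
```

```text
the job is handed in; nothing more can be done
None
```

I handed the job in: white fader pulled fully down, breaker tripped with the test button, lever pushed up and latched, then the white fader set level with the arrow tip (within about 0.5 mm by the top camera), with nothing else seen to have moved.

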